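Swing the forked lid shut on the yerba box

ROBOT

A 6-joint arm with a two-finger parallel gripper is mounted at the origin on the work surface. World frame = base frame: x ahead of the robot, y to its left, z up, the work surface at z = 0. Lengths are in m, angles in degrees, forces in N, time in s.
With the tool pointing down it reaches from about 0.375 to 0.9 m from the base axis. Payload 3.1 kg.
Tool frame: the origin (TCP) lies at the very end of the fingers, on their centre line; the grasp point (between the pads) lies 19 mm behind it; z points along the fingers, y is the line along which they close (so a half turn about z gives the same grasp; the last joint's range is limited). The gripper opens to 87 mm and grips with 3 to 60 N. Pads are 19 mm wide; open, the fingers measure 117 mm over their backs; the gripper's body (75 mm by 190 mm) begins 51 mm behind the grasp point.
Start: joints at [63.627, 30.224, 82.088, -0, 67.689, -10.227], TCP at [0.174, 0.6, 0.223] pointing down, gripper open.
Joint ranges: [-176.69, 176.69], [-43.24, 126.21], [12.49, 139.97], [-82, 262], [0, 151.66], [-163.58, 163.58]. Speed limits (degrees/s): [159.86, 159.86, 180, 180, 180, 180].

INTERFACE

Orientations are given as a 3x3 rotation matrix whose columns are the frame's x, y, z axes.
In Python, from rig import * gives the robot as it stands.
- The arm moves only by the tool jog_arm, never from a script. Its arguments are lists of equal length, an entry for each row: "delta_pos": the shift along the world's x, y, z in cm, a list of three; "turn": the turn about the world's z in degrees; "grip": the closure, from 0 (fully open) to 1 (shut). In form: {"delta_pos": [[x, y, z], ...], "turn": [turn, ...], "grip": [grip, ...]}. A call has 1 to 12 rows; each row is the pose to reach, as a shift and turn from the pose commanded when the call began; what a row does not reach only later rows make up. A row lasts 1/8 s, in which the tool goes at most 62.5 mm and 10.7 degrees, less where a joint would pass 70% of its speed; a pose out of reach is approached as far as the arm can. A call with a gripper value outside its range is refused whole. The fingers move at their own pace and stop on an object; the grip force is fixed at half the most. Time passes only in rows, so rows that repeat a pose let the fingers close. It gives the time, the measured TCP pose, the force, the opening and the grip force at its end, in the units of the state.
- read_state(): the state, without advancing time (a new reading comes with each control period).
- capture(name): name is "scene" or "top" or "wrist"; returns a dict with "color" (480x640x3 uint8, blue, green, red), "fovy" (degrees; the focal length in pixels is half the picture's height over the tangent of half this angle, whatever the lens; pixels are square), "cx", "cy" (the principal point, pixels), "camera_from_world" (4x4, takes a point from world to camera coordinates). Camera axes: x right, y up, looking along -z (the intrinsics and any distortion apply to the point x, -y, -z); pixel columns grow to the right and rows downward; lengths in m; the calibration is good to about 2 mm. A picture is of the moment at which its call begins. There is no depth.
- hand_in(): hands the job in; it is judged then, once.
The state is a dict: "time_s": time; "joint_positions": joint angles; "qvel": joint speeds; "tau": joint torques, N m; "position": TCP position; "tcp_rot": TCP orientation; "force": force on the tool from outside, world axes, zero at the start; "moment": the same for the moment, N m; "opening": opening from 0.0 (shut) to 1.0 (fully open); "grasp_force": force on a finger pad.
Only numpy, scipy, OpenCV 4.12 (cv2) and the standard library are available. Lean on these libraries where they do the work, as an engineer would, in place of code of your own. Each camera call takes 0.05 s, during which the arm holds its last target. There are 200 camera calls.

TASK

Close the brown wooden yerba box. Pick up the flat forked lid from the counter, lay it flat on the box's deck with its fork fully around the headed pivot pin and its plain end pointing out over the open side, roughly square to the fence, and let go of it there. Then push the side of its plain end so that it swings round on the pin and under the steel keeper until it lies flat along the fence, fork still on the pin; leave it there, without disturbing the gourd, the jar and the small round lid on the tray.

Things in the scene. Friction and masses are not known exactly. Their poses are not given: they have to be found in the camera images.
- caddy: yerba box, fixed: brown wooden block 200 (x) x 230 (y) x 45 mm high, origin under its centre, z up; its flat top is the deck. An open well in the deck, 36 x 100 mm, 32 mm deep, centred at x 45, y 0, is smaller than the lid. Pin, fence and keeper stand on the deck; the rest of it, towards -x (the open side), is bare
- caddy_fence (a point): wooden rail on the deck, 24 mm high, 130 mm long in the box's y; its flat face looks to the box's -x. This point: foot of the middle of that face, at box x 76, y -35. Axes as the box's
- caddy_keeper (a point): steel strip 30 mm wide (y) and 4 mm thick that sticks out from above the fence towards the box's -x, 26 mm past the fence face; underside 24 mm above the deck. This point: middle of its free end, on the underside, at box x 50, y -70. Axes as the box's
- caddy_pin (a point): steel pivot pin at box x 45, y 85: upright shank 10 mm thick, head 20 mm across, its underside 22 mm and top 26 mm above the deck. This point: foot of the pin on its axis, at deck height (45 mm above the counter). Axes as the box's
- caddy_home (a point): where lid_tip comes to lie when the lid is shut: 165 mm from caddy_pin towards the box's -y, at deck height, under or just past the keeper; axes as the box's
- lid: flat light wooden lid, loose, about 110 g, 180 (x) x 60 (y) x 14 mm thick, both faces alike, lying on the counter; origin at the middle of its underside, z up. The -x end is a fork, the +x end plain. Open: its x axis points along the box's -x. Shut: along the box's -y, side against the fence. Open to shut is a quarter turn anticlockwise from above, pushed on its -y side
- lid_notch (a point): point in the fork's slot, at underside level, where the pin's axis lies when the fork is fully on: x -75 in the lid's frame. The slot is on the centre line, 15 mm wide, 20 mm deep, open at the -x end, between two round-ended prongs; its flat bottom is at x -70
- lid_tip (a point): middle of the lower edge of the lid's plain end: x 90 in the lid's frame
- tray: beige plastic tray, fixed, 260 (x) x 160 (y) x 16 mm with a 4 mm rim, origin under its centre; to one side of the box, the lid to the other
- gourd: white ceramic mate gourd on the tray, 80 mm across, 90 mm high, loose; origin at the centre of its underside
- jar: amber glass jar on the tray, 64 mm across, about 100 mm high, loose; origin at the centre of its underside
- round_lid: small round wooden lid with a knob, on the tray, 52 mm across, 23 mm high, loose; origin at the centre of its underside
Not all that is in view belongs to the job. Of the things that look like the lid, take the one that is farthest to the robot's right at the start.

How it is judged:
By the outcome, as a careful person would: the job done as asked, in the order asked, and still so for the second after the job is handed in, with the robot touching nothing.
It also fails if it takes over 61 s, if anything falls off the work surface, if the arm or the gripper's body presses on something with over 40 N, if the wrist force passes 120 N, or if a joint passes its speed limit or range.

## Working session

There is one attempt and no reset: what is moved stays moved. The work goes in short steps, Python scripts to look and compute and a tool call to move; the robot and the scene stay as the last step left them, time stands still between calls to the robot, and variables do not carry over. Pictures are saved under pics/ and viewed, at most 10 in all, crops included, and the job is handed in when it is done.

Besides the shell and the picture viewer there is one more tool, called as name(argument=value, ...) on one line, values as JSON. jog_arm: Moves the arm, as the interface text tells. Its arguments: {"type":"object","properties":{"delta_pos":{"type":"array"},"turn":{"type":"array"},"grip":{"type":"array"}},"required":["delta_pos","turn","grip"]}

```bash
mkdir -p pics; ls
cat > h.py <<'E'
import numpy as np, cv2
from rig import *
def K(c):
    f=c["color"].shape[0]/2/np.tan(np.radians(c["fovy"])/2); return f
def ray(c,u,v,z):
    f=K(c);T=np.array(c["camera_from_world"]);R=T[:3,:3];o=-R.T@T[:3,3]
    d=R.T@np.array([(u-c["cx"])/f,-(v-c["cy"])/f,-1]);return o+d*(z-o[2])/d[2]
def proj(c,p):
    f=K(c);q=np.array(c["camera_from_world"])@np.append(p,1);return c["cx"]+f*q[0]/-q[2],c["cy"]-f*q[1]/-q[2]
E
python3 - <<'E'
from h import *
for n in ["scene","top"]:
    c=capture(n);cv2.imwrite(f"pics/{n}0.png",c["color"]);print(n,{k:c[k] for k in c if k!="color"})
s=read_state();print(s)
E
```

```text
pics
scene {'fovy': 49.548487044801064, 'cx': 315.71788898189834, 'cy': 240.1062451397178, 'camera_from_world': array([[ 0.36374489,  0.93148509,  0.0050185 , -0.25101881],
       [-0.795124  ,  0.30768031,  0.5225999 ,  0.35777426],
       [ 0.48524992, -0.19408337,  0.85256329, -1.78603496],
       [ 0.        ,  0.        ,  0.        ,  1.        ]])}
top {'fovy': 53.3067115480088, 'cx': 312.90749939911734, 'cy': 233.55987684552042, 'camera_from_world': array([[-0.10179824, -0.99478894, -0.00566381,  0.08947624],
       [ 0.96885616, -0.10043318,  0.2263425 , -0.51731423],
       [-0.22573185,  0.01755386,  0.97403131, -1.06523947],
       [ 0.        ,  0.        ,  0.        ,  1.        ]])}
{'time_s': 0.1, 'joint_positions': array([ 6.36273831e+01,  3.02733941e+01,  8.21479764e+01, -3.27551649e-03,
        6.76906789e+01, -1.02270733e+01]), 'qvel': array([-0.00855805, -0.09669559, -0.21171641, -0.10616743, -0.09182522,
       -0.00594861]), 'tau': array([ 1.77210090e-04, -4.40984166e+01, -1.77149856e+01,  6.34724647e-02,
        5.33563877e-02, -5.64312654e-05]), 'position': array([0.17348708, 0.59975436, 0.22167806]), 'tcp_rot': array([[-9.60564345e-01,  2.78056585e-01, -8.21318515e-04],
       [ 2.78057641e-01,  9.60562749e-01, -1.77558748e-03],
       [ 2.95214180e-04, -1.93393991e-03, -9.99998086e-01]]), 'force': array([ 0.49238621,  0.33814454, -0.30219636]), 'moment': array([ 0.02060969, -0.01825012,  0.03146826]), 'grasp_force': 0.0, 'opening': 0.9978580426995267}
```

View pics/top0.png

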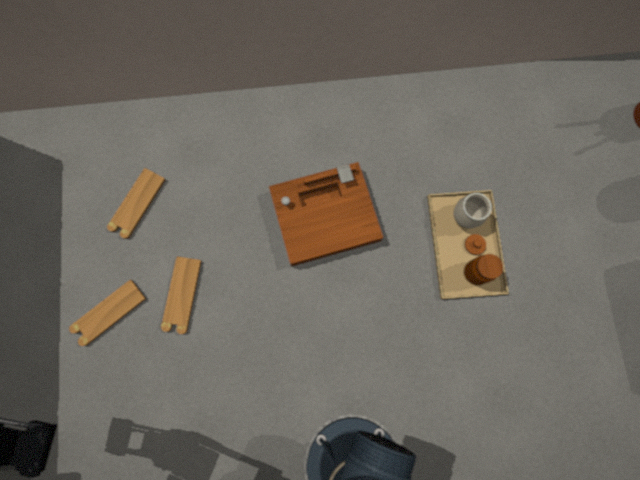

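View pics/scene0.png

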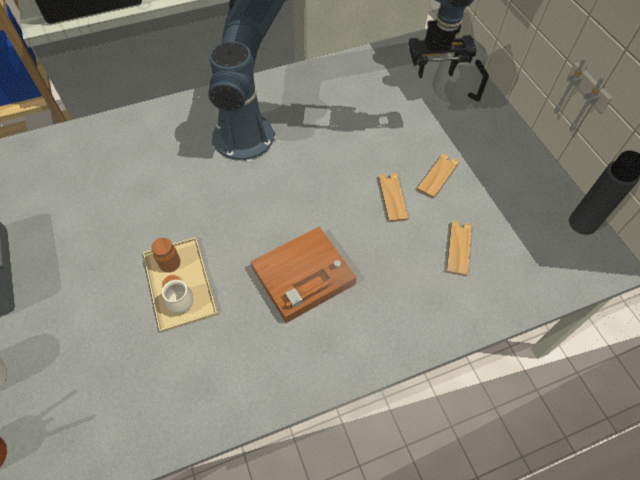

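Top view: three lid look-alikes, A (137,203), B (107,312) and C (182,295). World y grows to the left in this picture, so C is farthest to the robot's right. Its fork, near (175,328), points towards the robot. The box's pin is at (286,201), the keeper at (346,173), and the open side faces the robot.

```bash
cat > m.py <<'E'
from h import *
def masks(c):
    h=cv2.cvtColor(c["color"],cv2.COLOR_BGR2HSV)
    return h
def lids(c,z=0.014,lo=(10,90,120),hi=(24,255,255)):
    m=cv2.inRange(masks(c),lo,hi)
    cs,_=cv2.findContours(m,0,cv2.CHAIN_APPROX_NONE)
    out=[]
    for k in cs:
        if cv2.contourArea(k)<500: continue
        P=np.array([ray(c,u,v,z)[:2] for u,v in k[:,0,:]],np.float32)
        out.append((k,P,cv2.minAreaRect(P*1000)))
    return out
E
python3 - <<'E'
from m import *
c=capture("top")
for k,P,r in lids(c): print("lid?",k[:,0].mean(0).round(),np.round(r[0],1),np.round(r[1],1),round(r[2],1))
c2=capture("scene")
for k,P,r in lids(c2): print("lid? scene",k[:,0].mean(0).round(),np.round(r[0],1),np.round(r[1],1),round(r[2],1))
h=masks(c)
print([ (p,h[p[1],p[0]].tolist()) for p in [(182,285),(340,230),(320,230),(450,230)]])
m=cv2.inRange(h,(0,100,60),(12,255,255));m[:, :255]=0;m[:,400:]=0
cs,_=cv2.findContours(m,0,2);k=max(cs,key=cv2.contourArea)
print("box area",cv2.contourArea(k),"rectpx",cv2.boxPoints(cv2.minAreaRect(k)).round(1).tolist())
P=np.array([ray(c,u,v,.045)[:2]*1000 for u,v in k[:,0]],np.float32);r=cv2.minAreaRect(P);print(r,cv2.approxPolyDP(P,12,True)[:,0].round(0).tolist())
a=cv2.resize(c["color"][240:350,60:220],None,fx=4,fy=4,interpolation=2)
b=cv2.resize(c["color"][155:275,260:395],None,fx=4,fy=4,interpolation=2)
a=cv2.copyMakeBorder(a,0,b.shape[0]-a.shape[0],0,0,0) 
cv2.imwrite("pics/crop1.png",cv2.resize(np.hstack([a,b]),(800,int(b.shape[0]*800/(a.shape[1]+b.shape[1])))))
cv2.imwrite("pics/crop1b.png",b)
E
```

```text
lid? [105. 314.] [394.  541.5] [ 59.9 179.9] 33.8
lid? [180. 296.] [419.  364.7] [ 60.6 179.3] 75.6
lid? [466. 254.] [ 472.  -334.9] [159.1 256.7] 88.2
lid? [322. 206.] [588.6   0.7] [205.1 236.3] 10.1
lid? [134. 204.] [659.1 468.3] [ 60.  178.8] 56.2
lid? scene [179. 287.] [ 461.8 -335.1] [157.3 294.8] 88.3
lid? scene [302. 271.] [568.3   6.7] [207.8 237.9] 9.6
lid? scene [459. 247.] [663.3 467.2] [ 60.2 179.1] 56.2
lid? scene [393. 197.] [425.3 363.5] [ 60.3 182.7] 75.5
lid? scene [438. 175.] [399.9 538.9] [ 61.8 183.8] 33.7
lid? scene [ 22. 108.] [-390.1 -684.9] [157.   71.5] 89.5
[((182, 285), [17, 146, 157]), ((340, 230), [13, 179, 154]), ((320, 230), [13, 186, 140]), ((450, 230), [19, 94, 157])]
box area 143.5 rectpx [[268.3999938964844, 185.39999389648438], [315.20001220703125, 173.6999969482422], [321.3999938964844, 198.60000610351562], [274.6000061035156, 210.39999389648438]]
((635.0297241210938, 68.8718490600586), (65.60138702392578, 116.97415924072266), 8.84907054901123) [[626.0, 8.0], [612.0, 24.0], [627.0, 20.0], [632.0, 66.0], [637.0, 37.0], [646.0, 50.0], [652.0, 33.0], [666.0, 68.0], [671.0, 45.0], [654.0, 130.0], [636.0, 127.0], [659.0, 106.0], [640.0, 95.0], [661.0, 98.0], [663.0, 68.0], [638.0, 73.0], [621.0, 55.0], [611.0, 83.0], [621.0, 55.0], [606.0, 40.0]]
```

View pics/crop1.png

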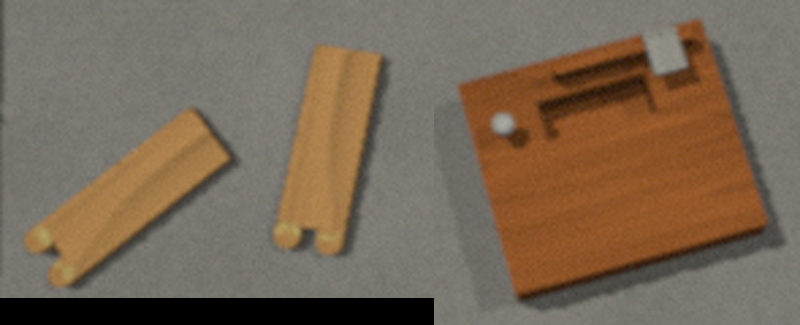

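Left of the crop, at px (330,150), C shows two round prongs pointing towards the robot. It measures 179x61 mm and its y of 0.364 is the smallest of the three, so C is the lid. On the right of the crop, the pin head is at about (285.5,200.8) in the full frame and the keeper is at top right.

Run:
```python
from m import *
C={}
for n,bx in [("top",(275,190,298,212)),("scene",(328,256,345,274))]:
    c=capture(n);C[n]=c;h=masks(c);x0,y0,x1,y1=bx
    for nm,b in [("pin",bx),("keeper",(330,160,360,188) if n=="top" else (280,285,305,308))]:
        x0,y0,x1,y1=b
        m=cv2.inRange(h[y0:y1,x0:x1],(0,0,110),(179,90,255))
        nn,l,s,ce=cv2.connectedComponentsWithStats(m)
        i=1+np.argmax(s[1:,4]);u,v=ce[i]+[x0,y0]
        z=.071 if nm=="pin" else .073
        print(n,nm,s[i],(u.round(1),v.round(1)),ray(c,u,v,z).round(4))
    # deck contour
    k=[q for q in lids(c,.045) if 60<np.ptp(q[0][:,0,0])<160 and abs(q[1].mean(0)[1])<.1][0]
    print("deck quad", cv2.approxPolyDP(k[1]*1000,15,True)[:,0].round(1).tolist(),k[2])
    print("tray",[ (q[2]) for q in lids(c,.016) if q[1].mean(0)[1]<-.2][:1])
```

```text
top pin [ 6  7  9  7 54] (np.float64(285.1), np.float64(200.0)) [0.609  0.0935 0.071 ]
top keeper [  0   0  30  23 378] (np.float64(343.2), np.float64(168.5)) [ 0.6725 -0.0523  0.073 ]
deck quad [[672.2000122070312, -95.4000015258789], [634.5, -83.30000305175781], [649.0, -43.29999923706055], [610.7000122070312, -41.29999923706055], [620.0, 23.600000381469727], [595.0999755859375, 52.79999923706055], [634.4000244140625, 63.70000076293945], [641.7999877929688, 36.0], [649.9000244140625, 64.69999694824219], [686.0999755859375, -37.70000076293945], [656.7999877929688, 130.1999969482422], [464.3999938964844, 96.30000305175781], [502.1000061035156, -124.4000015258789]] ((579.875, 2.38189697265625), (199.48016357421875, 230.26329040527344), 10.08178997039795)
tray [((471.5470275878906, -334.4017333984375), (159.264404296875, 256.1175231933594), 88.22429656982422)]
scene pin [ 6  4  7  9 49] (np.float64(336.8), np.float64(263.6)) [0.6145 0.0921 0.071 ]
scene keeper [  5   3  18  20 199] (np.float64(293.9), np.float64(297.1)) [ 0.6685 -0.0544  0.073 ]
deck quad [[468.20001220703125, 96.80000305175781], [505.6000061035156, -125.69999694824219], [699.2000122070312, -92.0], [662.2000122070312, 128.3000030517578]] ((583.90380859375, 1.2496795654296875), (202.43136596679688, 232.29957580566406), 9.567459106445312)
tray [((533.7836303710938, -336.8427429199219), (156.09974670410156, 150.7610626220703), 88.39679718017578)]
```

jog_arm(delta_pos=[[3,-2.7,0],[7,-6.4,0],[12,-10.9,0],[17,-15.5,0],[22,-20,0],[25.4,-23.1,-2],[26.4,-24,-6],[26.4,-24,-10],[26.4,-24,-12],[26.4,-24,-12],[26.4,-24,-12],[26.4,-24,-12]], turn=[0,0,0.5,1,1.7,1.7,1.7,1.7,1.7,1.7,1.7,1.7], grip=[0,0,0,0,0,0,0,0,0,0,0,0])

```text
time_s: 1.8
position: [0.4385, 0.361, 0.1039]
tcp_rot: [[-0.968, 0.249, 0.002], [0.249, 0.968, 0.001], [-0.002, 0.002, -1.0]]
force: [-0.8, 0.0, -0.4]
opening: 1.003
grasp_force: 0.0
```

Run:
```python
from h import *
s=read_state();print(s["position"],s["tcp_rot"].round(3).tolist())
w=capture("wrist");cv2.imwrite("pics/w1.png",w["color"]);print(w["camera_from_world"],w["fovy"])
p=s["position"];print(proj(w,p), proj(w,[.419,.3647,.014]))
```

```text
[0.43850705 0.36095886 0.10386508] [[-0.968, 0.249, 0.002], [0.249, 0.968, 0.001], [-0.002, 0.002, -1.0]]
[[ 0.24937708  0.96840496  0.00170242 -0.45923704]
 [-0.92984398  0.23993752 -0.27896264  0.32242719]
 [-0.27055728  0.0679839   0.96030045 -0.18323724]
 [ 0.          0.          0.          1.        ]] 63.16555640434411
(np.float64(318.05938132713084), np.float64(302.48406425420774)) (np.float64(316.05672364308566), np.float64(216.8207883778982))
```

View pics/w1.png

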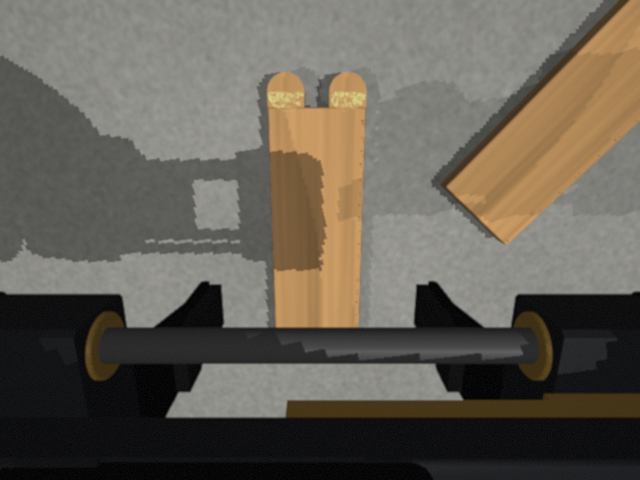

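The wrist view shows the fork away from the gripper, with prongs at (286,85) and (347,85) and slot bottom at (316,108). The lid is centred between the fingers and neighbour B is clear. I'll descend and grip.

jog_arm(delta_pos=[[0,0,-2],[0,0,-5],[0,0,-7.5],[0,0,-9],[0,0,-9.8],[0,0,-9.8],[0,0,-9.8],[0,0,-9.8],[0,0,-9.8],[0,0,-9.8],[0,0,-9.8],[0,0,-9.8]], turn=[0,0,0,0,0,0,0,0,0,0,0,0], grip=[0,0,0,0,0,0,0.5,0.5,0.5,0.5,0.5,0.5])

```text
time_s: 3.35
position: [0.4379, 0.3604, 0.0049]
tcp_rot: [[-0.968, 0.249, 0.0], [0.249, 0.968, 0.0], [-0.0, 0.0, -1.0]]
force: [-0.8, 0.1, 3.8]
opening: 0.686
grasp_force: 30.0
```

jog_arm(delta_pos=[[0,0,1.5],[0,0,4],[0,0,8],[0,0,12],[0,-2,13],[0.5,-5,13],[0.5,-8,13],[1,-11,13],[1,-14,13],[1.5,-17,13],[1.5,-20,13],[2,-22,13]], turn=[0,0,-4,-12,-21,-30,-39,-48,-57,-66,-75,-84], grip=[0.5,0.5,0.5,0.5,0.5,0.5,0.5,0.5,0.5,0.5,0.5,0.5])

```text
time_s: 4.85
position: [0.4571, 0.1391, 0.135]
tcp_rot: [[0.153, 0.988, -0.001], [0.988, -0.153, -0.0], [-0.0, -0.001, -1.0]]
force: [0.2, 1.2, -0.7]
opening: 0.684
grasp_force: 30.0
```

jog_arm(delta_pos=[[0.2,-1.5,0],[0.4,-3,0],[0.6,-4.5,0],[0.7,-5.5,0],[0.8,-6.5,0],[0.9,-7.2,-1],[0.9,-7.2,-2],[0.9,-7.2,-2],[0.9,-7.2,-2],[0.9,-7.2,-2],[0.9,-7.2,-2]], turn=[-9,-18,-27,-36,-45,-54,-63,-70,-71.6,-71.6,-71.6], grip=[0.5,0.5,0.5,0.5,0.5,0.5,0.5,0.5,0.5,0.5,0.5])

```text
time_s: 6.22
position: [0.4668, 0.0684, 0.1148]
tcp_rot: [[0.985, 0.174, 0.0], [0.174, -0.985, -0.0], [0.0, 0.0, -1.0]]
force: [-0.2, -0.4, -1.0]
opening: 0.68
grasp_force: 30.0
```

Run:
```python
from h import *
s=read_state();print(s["position"],s["joint_positions"].round(1),s["opening"])
w=capture("wrist");cv2.imwrite("pics/w2.png",w["color"])
print(proj(w,[.609,.0935,.071]),proj(w,[.609,.0935,.045]))
```

```text
[0.46683222 0.06837042 0.11481096] [ -5.3  28.9 109.6  -0.   41.5  74.7] 0.6798102093584736
(np.float64(318.5189824009073), np.float64(-25.02439649661298)) (np.float64(318.4922781406423), np.float64(-6.209331944626683))
```

View pics/w2.png

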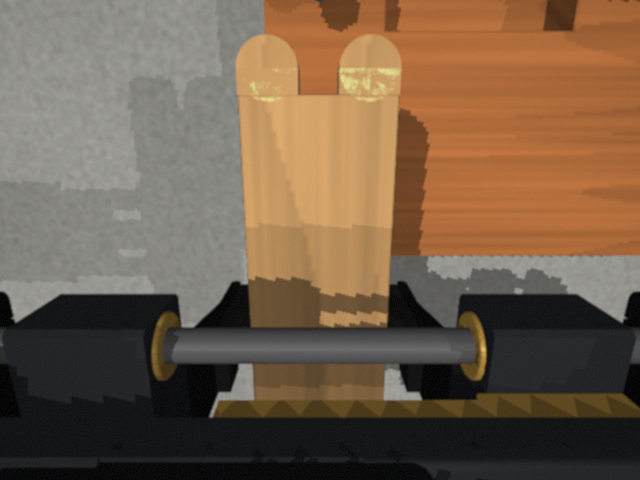

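The wrist view shows the lid held squarely, with its slot centred at about (318,80). The pin is just above the frame, so I'll step 2 cm closer while staying high.

jog_arm(delta_pos=[[1,0.2,0],[2,0.35,0],[2,0.35,0],[2,0.35,0]], turn=[0,0,0,0], grip=[0.5,0.5,0.5,0.5])

```text
time_s: 6.78
position: [0.4865, 0.0719, 0.1144]
tcp_rot: [[0.985, 0.173, -0.001], [0.173, -0.985, 0.0], [-0.001, -0.0, -1.0]]
force: [-0.8, -0.3, -1.2]
opening: 0.685
grasp_force: 30.0
```

```bash
cat > pin.py <<'E'
from m import *
import sys
s=read_state();print(s["position"].round(4))
for n in ["wrist","top"]:
    c=capture(n);u,v=proj(c,[.611,.093,.071]);print(n,"pred",u,v)
    cv2.imwrite(f"pics/{n}_{sys.argv[1]}.png",c["color"])
    h=masks(c);r=60 if n=="wrist" else 12
    x0,y0=max(int(u-r),0),max(int(v-r),0);m=cv2.inRange(h[y0:int(v+r),x0:int(u+r)],(0,0,130),(179,60,255))
    nn,l,st,ce=cv2.connectedComponentsWithStats(m)
    if nn<2: continue
    i=1+np.argmax(st[1:,4]);u,v=ce[i]+[x0,y0];print(st[i],(u,v),ray(c,u,v,.071).round(4))
    if n=="wrist":
        # slot measure: lid top plane z = tcp z + .009
        z=s["position"][2]+.009
        L=cv2.inRange(h,(8,60,100),(26,255,255)); np.save("L.npy",L)
        print("slot ctr est dirs", [ray(c,a,b,z).round(4).tolist() for a,b in [(300,95),(339,95)]])
E
python3 pin.py a
```

```text
[0.4865 0.0719 0.1144]
wrist pred 320.20399115252104 18.556816352489136
[  40    0   42   43 1436] (np.float64(320.2353760445682), np.float64(20.284818941504177)) [0.6103 0.0929 0.071 ]
slot ctr est dirs [[0.5723, 0.094, 0.1234], [0.5748, 0.0798, 0.1234]]
top pred 285.19033380124733 199.19340755654167
```

View pics/wrist_a.png

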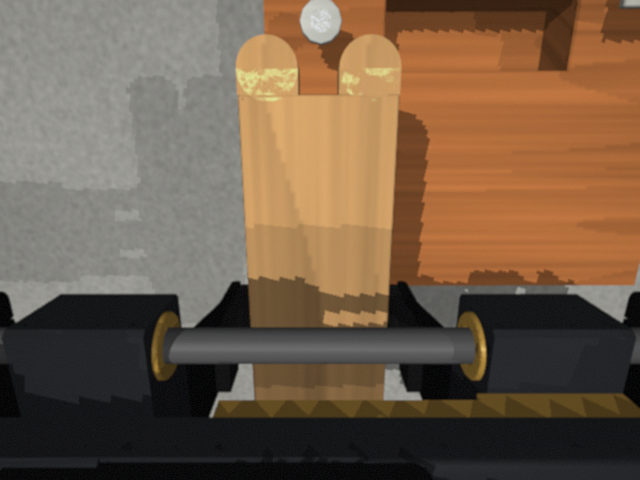

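The pin head is at (320,20) and the slot bottom at (319,95). That leaves 37 mm to go along the lid with under 0.5 mm lateral error. I'll back off 1 cm and descend to about 3.5 mm above the deck.

jog_arm(delta_pos=[[-0.5,-0.1,0],[-1,-0.15,-1],[-1,-0.15,-3],[-1,-0.15,-5],[-1,-0.15,-6.1],[-1,-0.15,-6.1],[-1,-0.15,-6.1],[-1,-0.15,-6.1]], turn=[0,0,0,0,0,0,0,0], grip=[0.5,0.5,0.5,0.5,0.5,0.5,0.5,0.5])

```text
time_s: 7.88
position: [0.4772, 0.0703, 0.0541]
tcp_rot: [[0.985, 0.173, 0.001], [0.173, -0.985, -0.0], [0.001, 0.0, -1.0]]
force: [0.4, -0.8, -1.7]
opening: 0.684
grasp_force: 30.0
```

```bash
python3 pin.py b
python3 - <<'E'
from m import *
c=cv2.imread("pics/wrist_b.png");h=cv2.cvtColor(c,cv2.COLOR_BGR2HSV)
print([h[r,250:395:6,0].tolist() for r in (50,80,95,110)])
E
```

```text
[0.4772 0.0703 0.0541]
wrist pred 321.13700719673164 -65.81846723917985
top pred 285.19033380124733 199.19340755654167
[[17, 16, 16, 16, 16, 16, 17, 14, 12, 13, 13, 13, 12, 13, 12, 12, 16, 16, 16, 16, 16, 16, 16, 16, 16], [16, 16, 17, 17, 17, 16, 19, 21, 16, 12, 12, 12, 13, 12, 13, 19, 17, 16, 18, 16, 19, 16, 16, 19, 16], [16, 16, 16, 17, 17, 17, 17, 16, 16, 16, 16, 16, 16, 16, 16, 16, 16, 16, 17, 16, 17, 17, 19, 17, 17], [16, 16, 17, 16, 16, 16, 16, 16, 16, 16, 16, 16, 16, 16, 16, 16, 16, 16, 16, 16, 16, 16, 16, 16, 17]]
```

jog_arm(delta_pos=[[0.6,0.1,0],[1.2,0.2,0],[1.8,0.31,0],[2.4,0.41,0],[3,0.51,0],[3.5,0.6,0],[3.8,0.65,0],[4.0,0.69,0],[4.0,0.69,0],[4.0,0.69,0]], turn=[0,0,0,0,0,0,0,0,0,0], grip=[0.5,0.5,0.5,0.5,0.5,0.5,0.5,0.5,0.5,0.5])

```text
time_s: 9.22
position: [0.5165, 0.0773, 0.0535]
tcp_rot: [[0.985, 0.173, -0.0], [0.173, -0.985, 0.0], [-0.0, -0.0, -1.0]]
force: [-0.4, -0.5, -1.3]
opening: 0.685
grasp_force: 30.0
```

```bash
python3 pin.py c
```

```text
[0.5165 0.0773 0.0535]
wrist pred 321.02842767501653 69.5941954399903
[  32   32   58   62 2679] (np.float64(321.12952594251584), np.float64(71.3505039193729)) [0.6105 0.0929 0.071 ]
slot ctr est dirs [[0.6022, 0.0993, 0.0625], [0.6047, 0.0851, 0.0625]]
top pred 285.19033380124733 199.19340755654167
```

View pics/wrist_c.png

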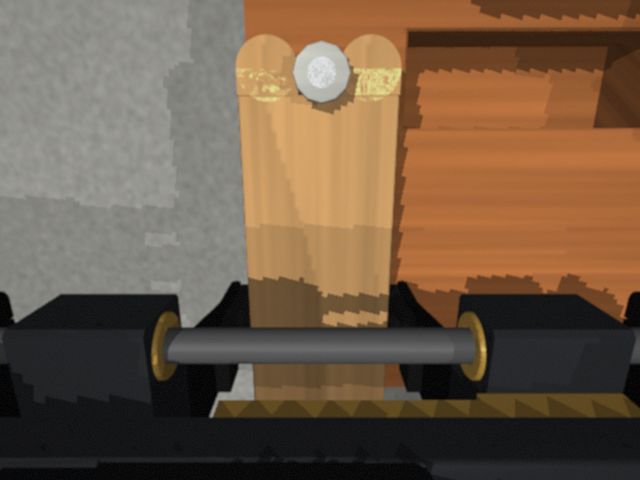

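The fork is around the pin, with its head at (321,71) between the prongs and about 2 mm left to go. I'll advance, lower and release.

jog_arm(delta_pos=[[0.1,0.01,0],[0.2,0.03,0],[0.25,0.04,0],[0.22,0.03,0],[0.2,0.03,-0.15],[0.2,0.03,-0.3],[0.2,0.03,-0.36],[0.2,0.03,-0.36]], turn=[0,0,0,0,0,0,0,0], grip=[0.5,0.5,0.5,0.5,0.5,0.5,0.5,0.5])

```text
time_s: 10.32
position: [0.518, 0.0777, 0.05]
tcp_rot: [[0.985, 0.173, -0.002], [0.173, -0.985, 0.0], [-0.001, -0.0, -1.0]]
force: [-5.2, -0.3, 4.2]
opening: 0.686
grasp_force: 30.0
```

jog_arm(delta_pos=[[0,0,0],[0,0,0],[0,0,0],[0,0,0],[0,0,2],[0,0,5],[0,0,8],[0,0,10],[0,0,10],[0,0,10]], turn=[0,0,0,0,0,0,0,0,0,0], grip=[0,0,0,0,0,0,0,0,0,0])

```text
time_s: 11.58
position: [0.5182, 0.0776, 0.1493]
tcp_rot: [[0.985, 0.173, -0.001], [0.173, -0.985, 0.0], [-0.001, -0.0, -1.0]]
force: [-0.7, -0.2, 0.3]
opening: 1.001
grasp_force: 0.0
```

```bash
python3 pin.py d
```

```text
[0.5182 0.0776 0.1493]
wrist pred 319.9894148802638 96.84048031633012
[ 45  45  34  36 934] (np.float64(320.1070663811563), np.float64(98.08351177730194)) [0.6103 0.0928 0.071 ]
slot ctr est dirs [[0.604, 0.0996, 0.1583], [0.6065, 0.0854, 0.1583]]
top pred 285.19033380124733 199.19340755654167
```

View pics/wrist_d.png

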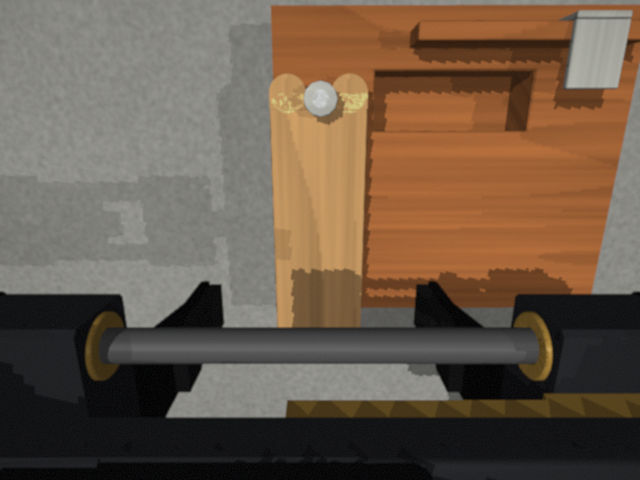

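The lid lies with its fork on the pin: head at (320,98) between the prongs, lid centre line vertical at x≈320. The keeper is at (600,50). I'll close the fingers and go down beside the plain end, on the box's +y side.

jog_arm(delta_pos=[[-1,1,0],[-2.5,2.3,0],[-4,3.7,0],[-5.6,5.2,0],[-5.6,5.2,0],[-5.6,5.2,-2],[-5.6,5.2,-5],[-5.6,5.2,-8],[-5.6,5.2,-9.8],[-5.6,5.2,-9.8],[-5.6,5.2,-9.8]], turn=[0,0,0,0,0,0,0,0,0,0,0], grip=[1,1,1,1,1,1,1,1,1,1,1])

```text
time_s: 13.05
position: [0.4636, 0.1295, 0.0524]
tcp_rot: [[0.985, 0.173, 0.002], [0.173, -0.985, -0.0], [0.001, 0.0, -1.0]]
force: [0.1, -0.4, 0.3]
opening: 0.006
grasp_force: 0.0
```

jog_arm(delta_pos=[[0.09,-0.49,0],[0.17,-0.98,0],[0.21,-1.2,0],[0.25,-1.4,0],[0.28,-1.6,0],[0.28,-1.6,0]], turn=[0,0,0,0,0,0], grip=[1,1,1,1,1,1])

```text
time_s: 13.8
position: [0.4656, 0.1134, 0.0519]
tcp_rot: [[0.985, 0.173, -0.0], [0.173, -0.985, 0.0], [-0.0, -0.0, -1.0]]
force: [-0.1, 0.3, 0.3]
opening: 0.004
grasp_force: 0.0
```

```bash
cat > sw.py <<'E'
from h import *
P=np.array([.6104,.0929])
def pose(phi,r,d):
    t=np.radians(190+phi);u=np.array([np.cos(t),np.sin(t)]);n=np.array([-u[1],u[0]]);return P+r*u-d*n
E
python3 - <<'E'
from sw import *
s=read_state();p=s["position"];print(p,s["force"],s["opening"])
t=np.radians(190);u=np.array([np.cos(t),np.sin(t)]);n=np.array([-u[1],u[0]]);q=p[:2]-P;print("r",q@u,"d",-q@n)
w=capture("wrist");cv2.imwrite("pics/w5.png",w["color"])
E
```

```text
[0.46558635 0.11343464 0.0519231 ] [-0.13048216  0.31019155  0.29662338] 0.004005986117430996
r 0.13904779828621755 d 0.04536929977407144
```

View pics/w5.png

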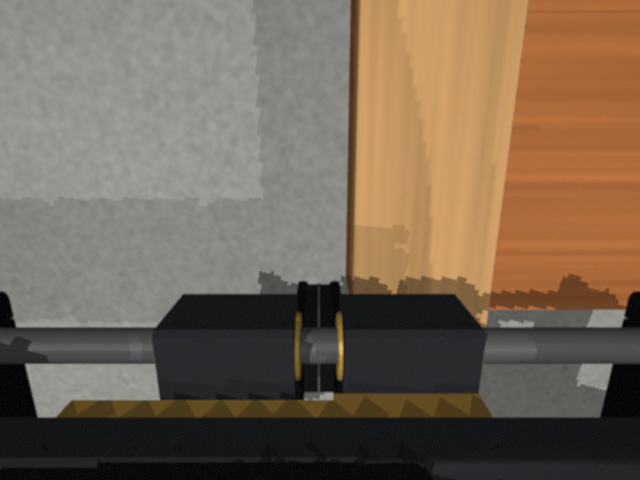

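The wrist view shows the closed fingers at (320,300), about 10 px (≈5 mm) short of the lid's side at x≈350. Next I'll compute the arc deltas, with the radius drifting slightly inward so the fork stays seated on the pin.

Run:
```python
from sw import *
p=read_state()["position"][:2]
prev=p
for a in (0,30,60):
    rows=[]
    for i in range(1,13):
        phi=a+30*i/12; d=.039+max(0,.0064*(1-phi/5)) ; r=.139-.010*phi/90
        rows.append(((pose(phi,r,d)-prev)*100).round(2).tolist()+[0])
    print(a,rows); prev=pose(a+30,.139-.010*(a+30)/90,.039)
    print(prev)
```

```text
0 [[0.03, -0.94, 0], [0.11, -1.88, 0], [0.14, -2.5, 0], [0.2, -3.11, 0], [0.28, -3.72, 0], [0.39, -4.33, 0], [0.53, -4.93, 0], [0.69, -5.52, 0], [0.88, -6.1, 0], [1.09, -6.68, 0], [1.33, -7.24, 0], [1.59, -7.79, 0]]
[0.48140459 0.03557088]
30 [[0.28, -0.54, 0], [0.59, -1.06, 0], [0.91, -1.57, 0], [1.26, -2.07, 0], [1.63, -2.55, 0], [2.02, -3.01, 0], [2.43, -3.45, 0], [2.85, -3.87, 0], [3.29, -4.28, 0], [3.75, -4.66, 0], [4.22, -5.03, 0], [4.71, -5.37, 0]]
[ 0.52849132 -0.01811387]
60 [[0.5, -0.32, 0], [1.01, -0.62, 0], [1.54, -0.89, 0], [2.07, -1.14, 0], [2.62, -1.37, 0], [3.17, -1.58, 0], [3.73, -1.75, 0], [4.29, -1.91, 0], [4.86, -2.04, 0], [5.43, -2.14, 0], [6.01, -2.22, 0], [6.59, -2.28, 0]]
[ 0.59439311 -0.04091248]
```

jog_arm(delta_pos=[[0.05,-0.6,-0.1],[0.1,-1.2,-0.1],[0.14,-1.9,-0.1],[0.2,-2.5,-0.1],[0.24,-3.1,-0.1],[0.3,-3.7,-0.1],[0.4,-4.3,-0.1],[0.53,-4.9,-0.1],[0.7,-5.5,-0.1],[0.9,-6.1,-0.1],[1.1,-6.7,-0.1],[1.33,-7.25,-0.1]], turn=[0,2.5,5,7.5,10,12.5,15,17.5,20,22.5,25,27.5], grip=[1,1,1,1,1,1,1,1,1,1,1,1])

```text
time_s: 15.35
position: [0.4782, 0.0407, 0.0507]
tcp_rot: [[0.793, 0.609, -0.002], [0.609, -0.793, 0.0], [-0.001, -0.001, -1.0]]
force: [-0.9, 0.4, 0.5]
opening: 0.007
grasp_force: 0.3
```

```bash
cat > look.py <<'E'
from sw import *
import sys
s=read_state();p=s["position"];print(p.round(4),s["force"].round(1))
for n in ["top","scene","wrist"]:
    c=capture(n);im=c["color"];u,v=map(int,proj(c,[.58,0,.05]))
    if n!="wrist": im=im[max(v-85,0):v+85,u-110:u+110]; im=cv2.resize(im,(396,306),interpolation=2)
    else: im=cv2.resize(im,(396,297))
    globals()[n]=im
W=np.hstack([top,scene]);W=np.vstack([W,np.hstack([wrist,np.zeros_like(wrist)])])[:600,:800]
cv2.imwrite(f"pics/look_{sys.argv[1]}.png",W)
E
python3 look.py a
```

```text
[0.4782 0.0407 0.0507] [-0.9  0.4  0.5]
```

View pics/look_a.png

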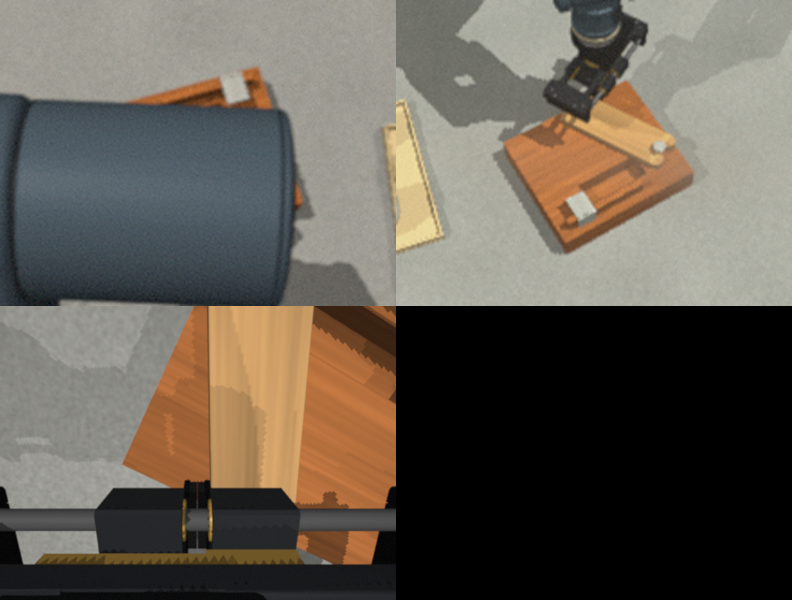

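The scene crop shows the lid swung about 27° with the fork still round the pin at (658,150), and the wrist view shows the finger against its side. I'll continue.

jog_arm(delta_pos=[[0.26,-0.54,0],[0.54,-1.08,0],[0.85,-1.6,0],[1.17,-2.1,0],[1.52,-2.6,0],[1.9,-3.1,0],[2.28,-3.55,0],[2.7,-4.0,0],[3.1,-4.4,0],[3.55,-4.8,0],[4.0,-5.2,0],[4.5,-5.57,0]], turn=[2.5,5,7.5,10,12.5,15,17.5,20,22.5,25,27.5,30], grip=[1,1,1,1,1,1,1,1,1,1,1,1])

```text
time_s: 17.0
position: [0.5233, -0.0145, 0.0508]
tcp_rot: [[0.382, 0.924, -0.001], [0.924, -0.382, 0.0], [-0.0, -0.001, -1.0]]
force: [-1.0, 0.6, 0.1]
opening: 0.006
grasp_force: 0.3
```

```bash
cat > lidm.py <<'E'
from m import *
# light lid wood on scene: near box, hue>=14 and brighter/less saturated than box
c=capture("scene");h=masks(c)
u,v=map(int,proj(c,[.58,0,.05]));
sub=h[v-60:v+70,u-70:u+70]
m=np.zeros(h.shape[:2],np.uint8);m[v-60:v+70,u-70:u+70]=cv2.inRange(sub,(14,60,130),(24,170,255))
m=cv2.morphologyEx(m,cv2.MORPH_OPEN,np.ones((2,2)))
cs,_=cv2.findContours(m,0,cv2.CHAIN_APPROX_NONE);k=max(cs,key=cv2.contourArea)
P=np.array([ray(c,a,b,.059)[:2]*1000 for a,b in k[:,0]],np.float32);print("px",k[:,0].mean(0).round(),"lid rect",cv2.minAreaRect(P))
r=np.radians(10);o=np.array([614.5,92.1]);R=np.array([[np.cos(r),np.sin(r)],[-np.sin(r),np.cos(r)]])
Q=(R@(P-o).T).T+[45,85]
print("box-frame rect",cv2.minAreaRect(Q.astype(np.float32)),Q.min(0).round(),Q.max(0).round())
E
python3 lidm.py
python3 - <<'E'
from sw import *
s=read_state();q=s["position"][:2]-P;t=np.radians(247.5);u=np.array([np.cos(t),np.sin(t)]);n=np.array([-u[1],u[0]]);print(s["position"],s["force"],q@u,-q@n)
prev=s["position"][:2]
print([((pose(f,.1325-.0035*(f-57.5)/32.5,.039)-prev)*100).round(2).tolist() for f in np.arange(60,93,2.5)])
E
```

```text
px [315. 267.] lid rect ((587.7965087890625, 26.13903045654297), (179.34364318847656, 66.95169067382812), 68.81941986083984)
box-frame rect ((7.248239517211914, 24.678123474121094), (179.34365844726562, 66.9516830444336), 58.81940841674805) [-32. -66.] [ 79. 114.]
[ 0.52447616 -0.01510865  0.05084992] [ 0.90296106 -0.91827356  0.74737561] 0.13266861403104155 0.03805015049866073
[[0.41, -0.29], [0.9, -0.61], [1.42, -0.91], [1.94, -1.19], [2.47, -1.44], [3.02, -1.67], [3.57, -1.87], [4.13, -2.05], [4.69, -2.21], [5.26, -2.34], [5.84, -2.44], [6.41, -2.52], [6.99, -2.58], [7.57, -2.61]]
```

The lid measures 179 mm long at about 58° of swing, with the fork still seated. Pushing on.

jog_arm(delta_pos=[[0.45,-0.3,0],[0.95,-0.6,0],[1.45,-0.9,0],[1.95,-1.2,0],[2.5,-1.45,0],[3.0,-1.67,0],[3.55,-1.87,0],[4.1,-2.05,0],[4.7,-2.2,0],[5.25,-2.34,0],[5.6,-2.4,0],[5.6,-2.4,0]], turn=[2.5,5,7.5,10,12.5,15,17.5,20,22.5,25,26.5,26.5], grip=[1,1,1,1,1,1,1,1,1,1,1,1])

```text
time_s: 18.55
position: [0.58, -0.0386, 0.0509]
tcp_rot: [[-0.068, 0.998, 0.0], [0.998, 0.068, 0.0], [0.0, 0.0, -1.0]]
force: [-0.3, 0.2, -0.1]
opening: 0.005
grasp_force: 0.0
```

```bash
python3 lidm.py
python3 - <<'E'
from sw import *
s=read_state();q=s["position"][:2]-P;t=np.radians(280);u=np.array([np.cos(t),np.sin(t)]);n=np.array([-u[1],u[0]]);print(s["position"],s["force"],q@u,-q@n)
E
```

```text
px [323. 274.] lid rect ((621.9555053710938, 36.19400405883789), (68.95816802978516, 150.0990447998047), 6.573990345001221)
box-frame rect ((42.634315490722656, 28.648685455322266), (150.09902954101562, 68.95816040039062), 86.5739974975586) [  8. -48.] [ 80. 105.]
[ 0.57978328 -0.03845782  0.05087292] [ 0.00093239  0.52572422 -0.22025873] 0.12404566546428425 0.05296163305858718
```

jog_arm(delta_pos=[[0.4,-0.08,0],[0.8,-0.14,0],[1.1,-0.18,0],[1.25,-0.2,0],[1.35,-0.2,0],[1.35,-0.2,0]], turn=[2,4,5,6,6,6], grip=[1,1,1,1,1,1])

```text
time_s: 19.35
position: [0.5935, -0.0407, 0.0509]
tcp_rot: [[-0.173, 0.985, 0.0], [0.985, 0.173, -0.0], [-0.0, 0.0, -1.0]]
force: [-0.2, 0.4, -0.4]
opening: 0.008
grasp_force: 0.1
```

```bash
python3 lidm.py
```

```text
px [325. 275.] lid rect ((625.6294555664062, 40.251197814941406), (68.26725769042969, 143.9345703125), 9.89103889465332)
box-frame rect ((46.9569206237793, 32.006282806396484), (143.93455505371094, 68.2672348022461), 89.89105224609375) [ 13. -40.] [ 81. 104.]
```

jog_arm(delta_pos=[[0.1,0.02,0],[0.2,0.03,0],[0.3,0.05,0],[0.3,0.05,0]], turn=[0,0,0,0], grip=[1,1,1,1])

```text
time_s: 19.9
position: [0.5943, -0.0403, 0.0508]
tcp_rot: [[-0.174, 0.985, -0.005], [0.985, 0.174, -0.0], [0.001, -0.004, -1.0]]
force: [-5.6, -1.9, 3.4]
opening: 0.008
grasp_force: 2.7
```

The fence is reached with about 6 N of resistance. I'll back off, lift clear and verify.

jog_arm(delta_pos=[[-0.5,-0.09,0],[-1.5,-0.26,0],[-3,-0.5,0],[-3,-0.5,2],[-3,-0.5,6],[-3,-0.5,11],[-5,3,15],[-8,8,17],[-11,13,17],[-13,18,17],[-15,23,17],[-15,26,17]], turn=[0,0,0,0,0,0,0,0,0,0,0,0], grip=[1,1,1,1,1,1,1,1,1,1,1,1])

```text
time_s: 21.4
position: [0.4439, 0.2218, 0.221]
tcp_rot: [[-0.175, 0.985, -0.001], [0.985, 0.175, 0.001], [0.001, -0.001, -1.0]]
force: [-0.3, 0.4, 0.4]
opening: 0.006
grasp_force: 0.0
```

jog_arm(delta_pos=[[0,2,0],[0,6,0],[0,10,0],[0,10,0],[0,10,0]], turn=[0,0,0,0,0], grip=[1,1,1,1,1])

```text
time_s: 22.02
position: [0.4458, 0.3193, 0.2207]
tcp_rot: [[-0.173, 0.985, -0.001], [0.985, 0.173, -0.001], [-0.0, -0.001, -1.0]]
force: [-0.1, 0.3, 0.5]
opening: 0.008
grasp_force: 0.0
```

```bash
python3 lidm.py
python3 - <<'E'
from m import *
old=cv2.imread("pics/top0.png");c=capture("top");h=masks(c)
print(read_state()["position"])
# tray unchanged?
d=cv2.absdiff(old,c["color"]).max(2);print("tray diff px>40:",(d[185:305,425:512]>40).sum())
m=np.zeros(h.shape[:2],np.uint8);m[155:275,260:395]=cv2.inRange(h[155:275,260:395],(14,60,130),(24,170,255))
cs,_=cv2.findContours(m,0,cv2.CHAIN_APPROX_NONE)
r=np.radians(10);o=np.array([609,93.5]);R=np.array([[np.cos(r),np.sin(r)],[-np.sin(r),np.cos(r)]])
K=[k for k in cs if cv2.contourArea(k)>30]
P=np.array([ray(c,a,b,.059)[:2]*1000 for k in K for a,b in k[:,0]])
Q=((R@(P-o).T).T+[45,85]).astype(np.float32)
print([cv2.contourArea(k) for k in K],"top box-frame",cv2.minAreaRect(Q),Q.min(0),Q.max(0))
# colours sampled along lid centre line
for y in range(110,-100,-10):
    b=np.array([60,y]);w=R.T@(b-[45,85])+o;u,v=proj(c,[w[0]/1e3,w[1]/1e3,.059]);print(y,h[int(round(v)),int(round(u))].tolist(),end=" ")
E
```

```text
px [316. 277.] lid rect ((630.3976440429688, 21.89239501953125), (67.4262466430664, 181.68487548828125), 11.422846794128418)
box-frame rect ((48.46466064453125, 13.098419189453125), (67.42625427246094, 181.6848602294922), 1.4228495359420776) [ 13. -78.] [ 81. 103.]
[0.44611878 0.31878396 0.22083211]
tray diff px>40: 0
[1513.5] top box-frame ((44.89387893676758, 9.333366394042969), (62.67988967895508, 183.875244140625), 0.36326828598976135) [ 13.122625 -82.7358  ] [ 76.02365  101.367065]
110 [12, 183, 145] 100 [14, 148, 169] 90 [20, 113, 194] 80 [18, 132, 186] 70 [16, 136, 185] 60 [16, 137, 182] 50 [17, 137, 183] 40 [17, 143, 184] 30 [17, 142, 183] 20 [17, 139, 194] 10 [16, 132, 191] 0 [17, 136, 189] -10 [16, 135, 191] -20 [17, 140, 189] -30 [15, 138, 194] -40 [16, 142, 191] -50 [16, 148, 165] -60 [30, 17, 164] -70 [25, 27, 163] -80 [23, 19, 164] -90 [11, 155, 110]
```

```bash
python3 -c "
from rig import *
print(hand_in())"
```

```text
the job is handed in; nothing more can be done
None
```

The job is handed in at about 22 s of the 61 s allowed: the lid lies flat along the fence, under the keeper and with its fork still on the pin, and the tray items show no movement in the top camera.

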